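# Shut off the gas under the griddle

## Task

The arepas are done: shut off the gas under the ribbed griddle plate. Turn that burner's tap wheel clockwise until its pointer stands at the round off dot on the far side and the wheel springs up, then let go. Leave the other burner as it is, because the pot is still cooking, and do not disturb anything else on the counter.

Things in the scene. Friction and masses are not known exactly. Their poses are not given: they have to be found in the camera images.
- stove: two-burner steel gas table stove, fixed, 500 wide (y) x 320 deep (x), deck 95 mm high. Origin: on its underside, midway across, 180 mm behind its front edge; x to its back, y to the user's left, z up. Its front (-x) is a control panel, 100 mm deep along the slope, falling 30 degrees towards the user, edges 45 and 95 mm above the counter. Two equal black tap wheels stand on it, 250 mm apart, each straight in front of its burner
- collar_l: fixed collar (50 mm across, 12 high) and scale of the left tap (left as seen from the robot), belonging to the left burner. Origin: where the tap's axis meets the panel surface. z: out of the panel along the tap's axis, 30 degrees from vertical, leaning to the user; x: up the slope, to the far side; y: to the user's left. Marks round it: off dot, large flame 90 degrees and small flame 198 degrees anticlockwise of it
- wheel_l: left tap wheel, a round black knob 60 mm across, 26 mm tall, finely ribbed sides; turns about collar_l's z, clockwise closes, 0.2 N m. Open, it sits pressed in: sides from 13.5 to 39.5 mm above the panel, 6 mm more when sprung up; fingers can reach down beside it to the panel. Origin: on the axis, 13.5 mm below its underside; z along the axis, x towards its pointer
- pointer_l (a point): tip of the white pointer rib on the left wheel: on the rim's top edge, 30 mm from the axis, 39.5 mm above the panel (45.5 when sprung up). Its angle about collar_l's z from the collar's x is the tap's opening: 0 off, 3.45 rad the other end, at the start 1.75 to 3.1. Pads or fingers may cover it
- off_l (a point): the round off dot of the left tap, 8 mm, on the panel at the far side of the wheel, 44 mm from the axis. When the pointer is there a firm end stop is felt (torque climbs past 0.6 N m). Within about 4 degrees of it a spring (some 4 N, along the axis) lifts the wheel 6 mm once nothing holds it, and it is then locked against turning; short of that it stays down
- burner_l (a point): centre of the left burner at the top of its pan support, 125 mm above the counter
- collar_r: fixed collar (50 mm across, 12 high) and scale of the right tap (right as seen from the robot), belonging to the right burner. Origin: where the tap's axis meets the panel surface. z: out of the panel along the tap's axis, 30 degrees from vertical, leaning to the user; x: up the slope, to the far side; y: to the user's left. Marks round it: off dot, large flame 90 degrees and small flame 198 degrees anticlockwise of it
- wheel_r: right tap wheel, a round black knob 60 mm across, 26 mm tall, finely ribbed sides; turns about collar_r's z, clockwise closes, 0.2 N m. Open, it sits pressed in: sides from 13.5 to 39.5 mm above the panel, 6 mm more when sprung up; fingers can reach down beside it to the panel. Origin: on the axis, 13.5 mm below its underside; z along the axis, x towards its pointer
- pointer_r (a point): tip of the white pointer rib on the right wheel: on the rim's top edge, 30 mm from the axis, 39.5 mm above the panel (45.5 when sprung up). Its angle about collar_r's z from the collar's x is the tap's opening: 0 off, 3.45 rad the other end, at the start 1.75 to 3.1. Pads or fingers may cover it
- off_r (a point): the round off dot of the right tap, 8 mm, on the panel at the far side of the wheel, 44 mm from the axis. When the pointer is there a firm end stop is felt (torque climbs past 0.6 N m). Within about 4 degrees of it a spring (some 4 N, along the axis) lifts the wheel 6 mm once nothing holds it, and it is then locked against turning; short of that it stays down
- burner_r (a point): centre of the right burner at the top of its pan support, 125 mm above the counter
- griddle: dark cast ribbed griddle plate, square 190 x 190 mm, 18 mm high, with a small loop handle on two sides, standing on one of the two burners (left or right, it varies). Origin: centre of its underside
- pot: round aluminium pot with steel lid and black knob, 150 mm across, 104 mm high, on the other burner. Origin: centre of its underside
- spatula: spatula with wooden handle and red silicone blade, 320 mm long, lying in front of the stove, at most 20 mm high; bystander. Origin near the middle of its length, on the counter
- tongs: stainless steel tongs, 245 mm long, lying in front of the stove, at most 26 mm high; bystander. Origin near the middle of its length, on the counter
- egg_cup: white porcelain egg cup, 50 mm across, 62 mm high, left of the stove; bystander. Origin: centre of its underside
- spice_tin: round steel spice tin with twist cap, 60 mm across, 91 mm high, right of the stove; bystander. Origin: centre of its underside
Things that resemble listed ones, but are neither listed nor needed, are in the scene too. Of the things that look like the pot, the largest one is meant.

How it is judged:
At the end, for the whole second after the job is handed in: Griddle burner's tap: pointer tip within 6 mm sideways of the off direction on the far side, wheel sprung up (tip over 43.5 mm above the panel). Other tap's pointer within 8 mm of its start. Griddle and pot upright on their burners, within 60 mm of centre (((horizontal distance between griddle and burner_l below 0.06 m and horizontal distance between pot and burner_r below 0.06 m and x of pointer_l in the frame of collar_l above 0.02 m and y of pointer_l in the frame of collar_l between -0.006 and 0.006 m and z of pointer_l in the frame of collar_l above 0.0435 m and distance of pointer_r from where it was at the start of the episode below 0.008 m and height (world z) of each of griddle, pot above 0.118 m and angle between pot's own z axis and vertical below 0.1 rad) or (horizontal distance between griddle and burner_r below 0.06 m and horizontal distance between pot and burner_l below 0.06 m and x of pointer_r in the frame of collar_r above 0.02 m and y of pointer_r in the frame of collar_r between -0.006 and 0.006 m and z of pointer_r in the frame of collar_r above 0.0435 m and distance of pointer_l from where it was at the start of the episode below 0.008 m and height (world z) of each of griddle, pot above 0.118 m and angle between pot's own z axis and vertical below 0.1 rad))); the robot touches nothing.
It fails at once if the tap of the pot's burner was turned (horizontal distance between griddle and burner_l below 0.06 m and distance of pointer_r from where it was at the start of the episode above 0.008 m).
It fails at once if the tap of the pot's burner was turned (horizontal distance between griddle and burner_r below 0.06 m and distance of pointer_l from where it was at the start of the episode above 0.008 m).
It fails at once if the griddle or the pot was shoved (distance of any of griddle, pot from where it was at the start of the episode above 0.03 m).
It fails at once if something else on the counter was disturbed (distance of any of spatula, tongs, egg_cup, spice_tin from where it was at the start of the episode above 0.03 m).
It also fails if it takes over 53 s, if anything falls off the work surface, if the arm or the gripper's body presses on something with over 40 N, if the wrist force passes 120 N, or if a joint passes its speed limit or range.

## Robot

A 7-joint arm with a two-finger parallel gripper is mounted at the origin on the work surface. World frame = base frame: x ahead of the robot, y to its left, z up, the work surface at z = 0. Lengths are in m, angles in rad, forces in N, time in s.
With the tool pointing down it reaches from about 0.4 to 0.85 m from the base axis. Payload 10.4 kg.
Tool frame: the origin (TCP) lies at the very end of the fingers, on their centre line; the grasp point (between the pads) lies 19 mm behind it (r.pinch_z is the distance from the TCP to the grasp point, in m); z points along the fingers, y is the line along which they close (so a half turn about z gives the same grasp; the last joint's range is limited). The gripper opens to 87 mm and grips with 3 to 60 N. Pads are 19 mm wide; open, the fingers measure 117 mm over their backs; the gripper's body (75 mm by 190 mm) begins 51 mm behind the grasp point.
Start: joints at [1.17, 0.332, -0.065, 1.46, 0.022, 1.35, -0.088], TCP at [0.231, -0.581, 0.223] pointing down, gripper open.
Joint ranges: [-2.6, 2.6], [-0.5, 2.12], [-1.47, 1.34], [0.16, 2.42], [-1.27, 4.41], [0.06, 2.06], [-2.6, 2.6]. Speed limits (rad/s): [2.22, 2.22, 2.79, 2.79, 3.14, 3.14, 3.14].

## Interface

Orientations are given as a unit quaternion [x, y, z, w].
In Python, from bench import sensors, vision, r gives the robot as it stands.
- The arm moves only by the shell command python3 -m crank 'ROWS' [OPENING] [FORCE]. ROWS is JSON, a list of rows, each a list of 2 entries, a list of its own where there are three numbers: the shift along the tool's x, y, z normalised to -1 to 1, where 1 is 3 cm, then the turn about the tool's z normalised to -1 to 1, where 1 is 8 degrees. A call has 1 to 12 rows; each row shifts and turns the commanded pose from where the row before left it, along the tool's axes as they then stand; what a row does not reach is not made up. A row lasts 1/8 s, in which the tool goes at most 62.5 mm and 10.7 degrees, less where a joint would pass 70% of its speed; a pose out of reach is approached as far as the arm can. A call with a number of a shift or a turn outside -1 to 1 is refused whole. A call with a gripper value outside its range is refused whole. OPENING is the opening, from 0 (shut) to 1 (fully open), set as the call begins (- or left out, the last holds). The fingers move at their own pace and stop on an object; FORCE is the grip in N (left out, the last holds). Time passes only in rows, so rows that do not move let the fingers close. It gives the time, the measured TCP pose, the force, the opening and the grip force at its end, in the units of the state.
- sensors.read_state(): the state, without advancing time (a new reading comes with each control period).
- vision.camera(name): name is "scene" or "top"; returns the picture (480x640x3 uint8, red, green, blue); there is no depth.
- vision.camera_model(name): a dict with "vertical_fov" (degrees; the focal length in pixels is half the picture's height over the tangent of half this angle, whatever the lens; pixels are square), "cx", "cy" (the principal point, pixels), "camera_from_world" (4x4, takes a point from world to camera coordinates). Camera axes: x right, y down, z forward; pixel columns grow to the right and rows downward; lengths in m; the calibration is good to about 2 mm. A picture is of the moment at which its call begins. camera_model takes no time and is no camera call.
- r.close_job(): hands the job in; it is judged then, once.
The state is a dict: "time": time; "joint_positions": joint angles; "joint_vel": joint speeds; "joint_torque": joint torques, N m; "ee_pos": TCP position; "eef_rot": TCP orientation; "ft_force": force on the tool from outside, world axes, zero at the start; "torque": the same for the moment, N m; "width": finger opening in m; "grip_force": force on a finger pad.
Only numpy, scipy, OpenCV 4.12 (cv2) and the standard library are available. Lean on these libraries where they do the work, as an engineer would, in place of code of your own. Each camera call takes 0.05 s, during which the arm holds its last target. There are 200 camera calls.

## Working session

There is one attempt and no reset: what is moved stays moved. The work goes in short steps, Python scripts to look and compute and a shell command to move; the robot and the scene stay as the last step left them, time stands still between calls to the robot, and variables do not carry over. Pictures are saved under pics/ and viewed, at most 10 in all, crops included, and the job is handed in when it is done.

```bash
mkdir -p pics; ls
python3 - <<'E'
from bench import sensors, vision, r
import cv2
for n in("scene","top"):
    cv2.imwrite(f"pics/{n}0.png",vision.camera(n)[:,:,::-1]); m=vision.camera_model(n); print(m)
s=sensors.read_state(); print(s["time"],s["ee_pos"],s["eef_rot"],s["width"],r.pinch_z)
E
```

```text
pics
{'vertical_fov': 46.43418959297595, 'cx': 316.4567172629233, 'cy': 239.50636211689024, 'camera_from_world': array([[ 0.51982518,  0.85426196,  0.00427606, -0.26911833],
       [ 0.71747394, -0.43386068, -0.54497345, -0.33864914],
       [-0.46369488,  0.28635888, -0.8384424 ,  1.6141055 ],
       [ 0.        ,  0.        ,  0.        ,  1.        ]])}
{'vertical_fov': 55.7048030109394, 'cx': 313.52074807413317, 'cy': 241.63575774149342, 'camera_from_world': array([[-0.008337  , -0.99988726,  0.01248839, -0.01731669],
       [-0.99624253,  0.00722867, -0.08630504,  0.54972398],
       [ 0.08620503, -0.01316099, -0.99619048,  1.1467984 ],
       [ 0.        ,  0.        ,  0.        ,  1.        ]])}
0.1 [ 0.23038047 -0.58060788  0.22183601] [ 9.82206940e-01  1.87800705e-01 -1.68066744e-04 -6.27500783e-04] 0.08692168281415509 0.0187
```

View pics/scene0.png

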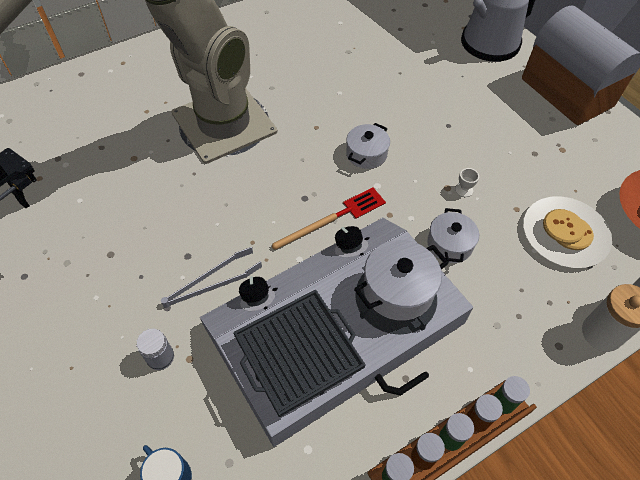

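View pics/top0.png

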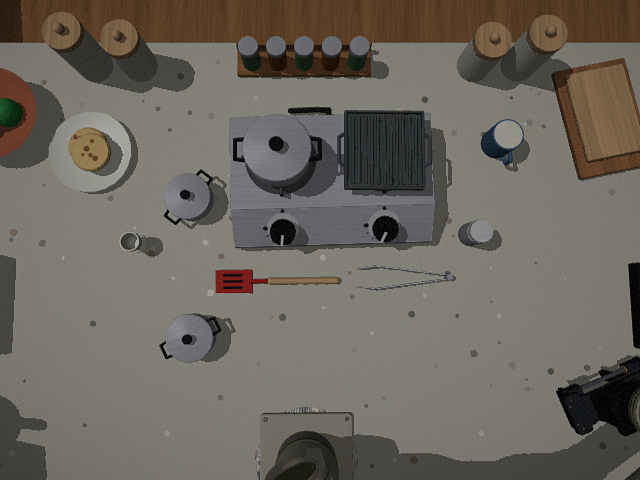

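The griddle is on the right burner, at top (384,150) and scene (298,350). The large pot is on the left, at top (278,148). Two things could be taken for the tap:
- **Right wheel:** top (385,229), scene (254,290). It sits in front of the griddle, so this is my choice.
- **Left wheel:** top (282,232), scene (349,238). It belongs to the pot and must not be touched.

Next I measure both wheels and check the choice in a close crop.

```bash
cat > h.py <<'E'
import numpy as np, cv2
from bench import sensors, vision, r
M={n:vision.camera_model(n) for n in("scene","top")}
def F(m): return 240/np.tan(np.radians(m["vertical_fov"])/2)
def ray(n,p):
    m=M[n]; T=np.array(m["camera_from_world"]); R=T[:3,:3]
    d=R.T@np.array([(p[0]-m["cx"])/F(m),(p[1]-m["cy"])/F(m),1]); return -R.T@T[:3,3], d/np.linalg.norm(d)
def plane(n,p,z):
    o,d=ray(n,p); return o+d*(z-o[2])/d[2]
def tri(ps,pt):
    A=np.zeros((3,3));b=np.zeros(3);L=[ray("scene",ps),ray("top",pt)]
    for o,d in L: P=np.eye(3)-np.outer(d,d);A+=P;b+=P@o
    x=np.linalg.solve(A,b); return x,[np.linalg.norm((np.eye(3)-np.outer(d,d))@(x-o)) for o,d in L]
def proj(n,X):
    m=M[n];T=np.array(m["camera_from_world"]);c=T[:3,:3]@X+T[:3,3];return np.array([m["cx"]+F(m)*c[0]/c[2],m["cy"]+F(m)*c[1]/c[2]])
E
python3 - <<'E'
from h import *
a=cv2.imread("pics/top0.png");b=cv2.imread("pics/scene0.png")
A=cv2.resize(a[195:260,225:445],None,fx=3.6,fy=3.6,interpolation=cv2.INTER_CUBIC)
l=cv2.resize(b[215:265,320:385],None,fx=6,fy=6,interpolation=cv2.INTER_CUBIC);q=cv2.resize(b[265:315,225:290],None,fx=6,fy=6,interpolation=cv2.INTER_CUBIC)
B=np.hstack([q,l]); W=max(A.shape[1],B.shape[1]);p=lambda i:cv2.copyMakeBorder(i,0,0,0,W-i.shape[1],cv2.BORDER_CONSTANT)
cv2.imwrite("pics/c1.png",np.vstack([p(A),p(B)]))
for n,im,(x0,y0,x1,y1) in [("top l",a,(260,208,310,255)),("top r",a,(360,208,412,255)),("scene l",b,(328,218,372,260)),("scene r",b,(232,268,282,312))]:
    g=im[y0:y1,x0:x1].max(2); m=(g<45).astype(np.uint8)
    k,_=cv2.findContours(m,cv2.RETR_EXTERNAL,cv2.CHAIN_APPROX_NONE);c=max(k,key=cv2.contourArea)
    print(n,cv2.contourArea(c),np.array(cv2.boundingRect(c))+[x0,y0,0,0],np.array(cv2.minEnclosingCircle(cv2.convexHull(c))[0])+[x0,y0],np.array(cv2.fitEllipse(cv2.convexHull(c))[0])+[x0,y0],cv2.fitEllipse(c)[1:])
E
```

```text
top l 456.0 [270 219  26  26] [282.6428566 232.1785717] [282.46349525 231.9973526 ] ((24.14501953125, 25.393125534057617), 100.94294738769531)
top r 455.0 [372 216  27  28] [385.07322121 229.34100342] [385.13833237 228.92842293] ((24.25617027282715, 25.64061164855957), 113.61709594726562)
scene l 486.0 [335 226  28  27] [348.72340393 238.61702156] [348.41293716 238.85264206] ((23.785175323486328, 27.440214157104492), 58.368614196777344)
scene r 569.0 [239 277  31  29] [254.12909126 290.37272644] [253.66904068 290.74510384] ((25.725486755371094, 29.69627571105957), 56.03025817871094)
```

View pics/c1.png

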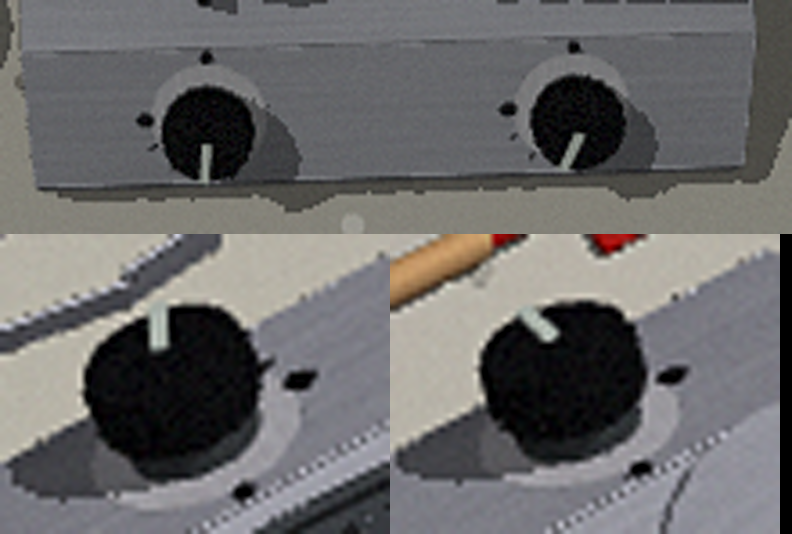

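The crop shows both pointers and off dots clearly. Off_r is at top (384.4,208.1) and scene (265.5,308); off_l is at top (282.2,210.8) and scene (361.8,254). The right wheel's pointer tip points towards the robot and slightly left, at top (383,241), which is roughly 155° open. The right wheel is confirmed as the one in front of the griddle. The tool can't tilt, so I will grip across the stove's y and ratchet in short strokes.

```bash
cat >> h.py <<'E'
def frame(yaw):
    c,s=np.cos(yaw),np.sin(yaw);C,S=np.cos(np.pi/6),.5
    return np.array([[c*C,-s,-c*S],[s*C,c,-s*S],[S,0,C]])
E
python3 - <<'E'
from h import *
a=cv2.imread("pics/top0.png");b=cv2.imread("pics/scene0.png")
def dot(im,x,y,w=4):
    x0,y0=int(round(x))-w,int(round(y))-w;g=im[y0:y0+2*w+1,x0:x0+2*w+1].astype(float).max(2);k=np.clip(85-g,0,None);yy,xx=np.mgrid[y0:y0+2*w+1,x0:x0+2*w+1]
    return (xx*k).sum()/k.sum(),(yy*k).sum()/k.sum()
D={}
for k,t,s in[("r",(384.4,208.1),(265.5,308)),("l",(282.2,210.8),(361.8,254))]:
    T,S=dot(a,*t),dot(b,*s);D[k],e=tri(S,T);print(k,T,S,D[k],e)
d=D["l"]-D["r"];print("sep",np.linalg.norm(d)); yaw=np.arctan2(-d[0],d[1]);print("yaw",np.degrees(yaw))
R=frame(yaw)
for k in "lr":
    C=D[k]-.044*R[:,0];print(k,"collar",C)
    t=np.linspace(0,2*np.pi,72)
    for n in("top","scene"):
        P=np.array([proj(n,C+R@[.03*np.cos(u),.03*np.sin(u),h]) for u in t for h in(.0135,.0395)]);print(n,P.min(0),P.max(0)-P.min(0))
E
```

```text
r (np.float64(384.01993865030676), np.float64(207.76533742331287)) (np.float64(265.1302752293578), np.float64(307.5596330275229)) [ 0.625774   -0.19416928  0.09097225] [np.float64(4.710964221881963e-05), np.float64(4.710964221877263e-05)]
l (np.float64(281.8821879382889), np.float64(210.58625525946704)) (np.float64(361.2551210428305), np.float64(253.7094972067039)) [0.62025918 0.0558083  0.09181647] [np.float64(4.949075291322789e-05), np.float64(4.9490752913347576e-05)]
sep 0.250039834632768
yaw 1.26381276849561
l collar [0.58216333 0.05496786 0.06981647]
top [269.67449695 218.00027889] [25.14484346 26.93401518]
scene [334.44509508 225.60070785] [28.0405496  23.97556352]
r collar [ 0.58767816 -0.19500973  0.06897225]
top [371.98190457 215.13132656] [26.36725465 26.82683307]
scene [238.20625848 276.10265216] [30.21117484 26.76834816]
```

```bash
python3 - <<'E'
from h import *
C=np.array([.58768,-.19501,.06897]);R=frame(np.radians(1.26))
P=(383.1,241.4);print([ (d,np.round(proj("top",C+R@[.03*np.cos(np.radians(d)),.03*np.sin(np.radians(d)),.0395]),1)) for d in range(140,176,5)])
E
python3 -m crank '[[[0,0,0],-0.5],[[1,-0.415,0],0],[[1,-0.415,0],0],[[1,-0.415,0],0],[[1,-0.415,0],0],[[1,-0.415,0],0],[[1,-0.415,0],0],[[1,-0.415,0],0],[[1,-0.415,0],0],[[1,-0.415,0],0],[[1,-0.415,0],0],[[1,-0.415,0],0]]' 1
```

```text
[(140, array([377.6, 239.6])), (145, array([378.4, 240.1])), (150, array([379.3, 240.6])), (155, array([380.2, 241.1])), (160, array([381.2, 241.4])), (165, array([382.2, 241.7])), (170, array([383.2, 241.8])), (175, array([384.3, 241.9]))]
time: 1.6
ee_pos: [0.4692, -0.3137, 0.2222]
eef_rot: [0.975, 0.222, -0.0, -0.0]
ft_force: [0.3, -0.1, -0.4]
width: 0.0872
grip_force: 0.0
```

```bash
cat > go.py <<'E'
from h import *; import sys
from scipy.spatial.transform import Rotation as Ro
s=sensors.read_state();X=Ro.from_quat(s["eef_rot"]).as_matrix();t=np.array([float(v) for v in sys.argv[1:4]])
print("t",s["time"],"pos",np.round(s["ee_pos"],4),"alpha",np.degrees(np.arctan2(X[1,0],X[0,0])).round(2),"w",round(s["width"],4),"F",np.round(s["ft_force"],1),"T",np.round(s["torque"],2),"grip",s["grip_force"],"j",np.round(s["joint_positions"],2))
print("units to go",np.round(X.T@(t-s["ee_pos"])/.03,3))
E
python3 go.py .5744 -.1953 .083
```

```text
t 1.6 pos [ 0.4692 -0.3137  0.2222] alpha 25.64 w 0.0872 F [ 0.3 -0.1 -0.4] T [ 0.03 -0.05  0.03] grip 0.0 j [ 0.77  0.22 -0.3   1.61  0.07  1.32 -0.67]
units to go [ 4.871 -2.038  4.64 ]
```

```bash
python3 -m crank '[[[1,-0.42,0],0],[[1,-0.42,0],0],[[1,-0.42,0],0],[[1,-0.42,0],0],[[0.87,-0.36,0],0],[[0,0,0.6],0],[[0,0,0.6],0],[[0,0,0.6],0],[[0,0,0.6],0],[[0,0,0.6],0],[[0,0,0],0],[[0,0,0],0]]' 1; python3 go.py .5744 -.1953 .083
python3 - <<'E'
from h import *
a=vision.camera("scene")[:,:,::-1][180:340,170:380];b=vision.camera("top")[:,:,::-1][150:270,300:460]
f=lambda i,k:cv2.resize(i,None,fx=k,fy=k,interpolation=cv2.INTER_CUBIC)
A=f(a,1.9);B=f(b,2.5);h=max(A.shape[0],B.shape[0]);p=lambda i:cv2.copyMakeBorder(i,0,h-i.shape[0],0,0,cv2.BORDER_CONSTANT)
cv2.imwrite("pics/c2.png",np.hstack([p(A),p(B)]))
E
```

```text
time: 3.1
ee_pos: [0.5744, -0.1963, 0.1331]
eef_rot: [0.975, 0.222, 0.0, 0.0]
ft_force: [0.2, 0.1, 0.3]
width: 0.087
grip_force: 0.0
t 3.1 pos [ 0.5744 -0.1963  0.1331] alpha 25.65 w 0.087 F [0.2 0.1 0.3] T [ 0.04 -0.03  0.04] grip 0.0 j [ 0.56  0.38 -0.38  1.61  0.15  1.18 -0.98]
units to go [ 0.014 -0.03   1.669]
```

View pics/c2.png

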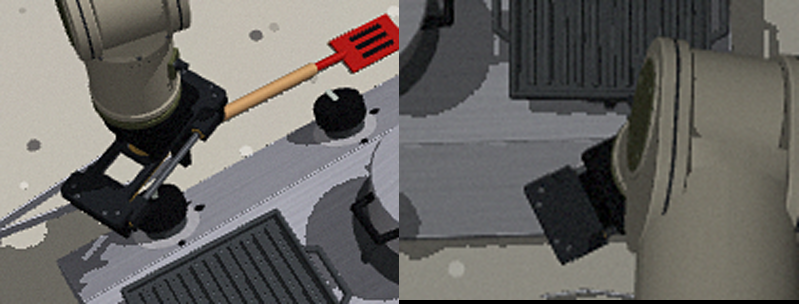

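The gripper is centred over the right wheel (scene crop 160,205), and the left wheel and the griddle are clear of it. I'll descend and grip.

```bash
python3 -m crank '[[[0,0,0.5],0],[[0,0,0.5],0],[[0,0,0.4],0],[[0,0,0.25],0],[[0,0,0],0]]' 1; python3 go.py .5744 -.1953 .083
python3 -m crank '[[[0,0,0],0],[[0,0,0],0],[[0,0,0],0],[[0,0,0],0],[[0,0,0],0],[[0,0,0],0]]' 0 25; python3 go.py .5744 -.1953 .083
```

```text
time: 3.82
ee_pos: [0.5737, -0.1961, 0.0823]
eef_rot: [0.975, 0.222, -0.0, -0.0]
ft_force: [-0.8, 0.1, -0.3]
width: 0.0871
grip_force: 0.0
t 3.825 pos [ 0.5737 -0.1961  0.0823] alpha 25.65 w 0.0871 F [-0.8  0.1 -0.3] T [ 0.06 -0.08 -0.03] grip 0.0 j [ 0.55  0.43 -0.37  1.65  0.17  1.09 -0.99]
units to go [ 0.034 -0.014 -0.022]
time: 4.58
ee_pos: [0.5741, -0.1961, 0.0832]
eef_rot: [0.975, 0.222, 0.0, -0.0]
ft_force: [-0.8, 2.2, 3.0]
width: 0.0619
grip_force: 25.0
t 4.575 pos [ 0.5741 -0.1961  0.0832] alpha 25.65 w 0.0619 F [-0.8  2.2  3. ] T [ 0.28  0.28 -0.05] grip 25.000336468219757 j [ 0.55  0.43 -0.37  1.65  0.17  1.09 -0.99]
units to go [ 0.021 -0.019  0.007]
```

```bash
python3 -m crank '[[[0,0,0],0.7],[[0,0,0],0.7],[[0,0,0],0.7]]'; python3 go.py .5744 -.1953 .083
python3 -m crank '[[[0,0,0],0.7],[[0,0,0],0.7],[[0,0,0],0.7],[[0,0,0],0.7],[[0,0,0],0.7],[[0,0,0],0.7],[[0,0,0],0]]'; python3 go.py .5744 -.1953 .083
```

```text
time: 4.95
ee_pos: [0.5739, -0.1953, 0.083]
eef_rot: [0.997, 0.076, -0.0, -0.001]
ft_force: [-1.2, 4.6, 2.3]
width: 0.0607
grip_force: 24.9
t 4.95 pos [ 0.5739 -0.1953  0.083 ] alpha 8.74 w 0.0607 F [-1.2  4.6  2.3] T [1.43 0.3  0.56] grip 24.873802720103413 j [ 0.51  0.42 -0.32  1.66  0.15  1.09 -1.27]
units to go [ 0.016  0.003 -0.001]
time: 5.82
ee_pos: [0.5745, -0.195, 0.0831]
eef_rot: [0.977, -0.213, 0.0, -0.001]
ft_force: [0.6, 3.7, 1.5]
width: 0.0614
grip_force: 25.0
t 5.825 pos [ 0.5745 -0.195   0.0831] alpha -24.64 w 0.0614 F [0.6 3.7 1.5] T [ 2.04 -0.42  0.55] grip 25.001581013202667 j [ 0.43  0.41 -0.22  1.66  0.1   1.08 -1.82]
units to go [0.001 0.01  0.005]
```

```bash
python3 -m crank '[[[0,0,0],0],[[0,0,0],0],[[0,0,0],0],[[0,0,0],-0.9],[[0,0,0],-0.9],[[0,0,0],-0.9],[[0,0,0],-0.9],[[0,0,0],-0.9],[[0,0,0],-0.9],[[0,0,0],-0.9],[[0,0,0],0]]' 1; python3 go.py .5744 -.1953 .083
python3 - <<'E'
from h import *
a=vision.camera("scene")[:,:,::-1][215:315,195:320];b=vision.camera("top")[:,:,::-1][190:260,340:430]
f=lambda i,k:cv2.resize(i,None,fx=k,fy=k,interpolation=cv2.INTER_CUBIC)
A=f(a,3.6);B=f(b,3.8);h=max(A.shape[0],B.shape[0]);p=lambda i:cv2.copyMakeBorder(i,0,h-i.shape[0],0,0,cv2.BORDER_CONSTANT)
cv2.imwrite("pics/c3.png",np.hstack([p(A),p(B)]))
E
```

```text
time: 7.2
ee_pos: [0.5739, -0.1966, 0.083]
eef_rot: [0.975, 0.221, -0.0, 0.0]
ft_force: [-0.3, 0.7, 0.3]
width: 0.0871
grip_force: 0.0
t 7.2 pos [ 0.5739 -0.1966  0.083 ] alpha 25.59 w 0.0871 F [-0.3  0.7  0.3] T [0.   0.05 0.01] grip 0.0 j [ 0.55  0.43 -0.37  1.65  0.17  1.09 -0.99]
units to go [ 0.035 -0.032 -0.001]
```

View pics/c3.png

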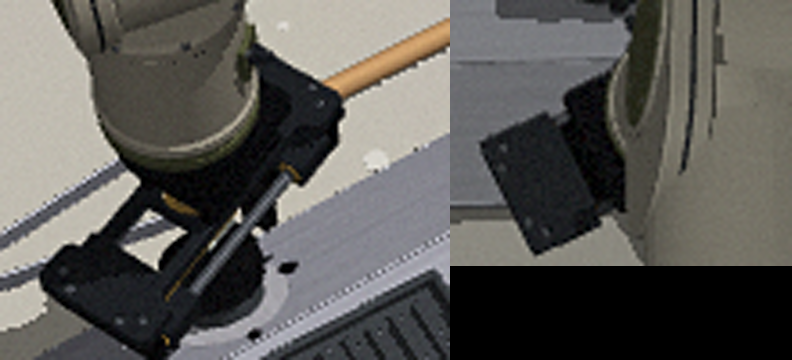

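The gripper hides the pointer. The torque of about 0.55 N m fits a held wheel turning, so I go on with the second stroke.

```bash
python3 -m crank '[[[0,0,0],0],[[0,0,0],0],[[0,0,0],0],[[0,0,0],0],[[0,0,0],0],[[0,0,0],0]]' 0 25; python3 -m crank '[[[0,0,0],0.7],[[0,0,0],0.7],[[0,0,0],0.7],[[0,0,0],0.7],[[0,0,0],0.7],[[0,0,0],0.7],[[0,0,0],0.7],[[0,0,0],0.7],[[0,0,0],0.7],[[0,0,0],0]]'; python3 go.py .5744 -.1953 .083
python3 -m crank '[[[0,0,0],0],[[0,0,0],0],[[0,0,0],0],[[0,0,-1],-0.9],[[0,0,-1],-0.9],[[0,0,-1],-0.9],[[0,-1,-1],-0.9],[[-1,0,-1],-0.9],[[-1,0,0],-0.9],[[-1,0,0],-0.9],[[-1,0,0],0],[[-1,0,0],0]]' 1
python3 go.py .5744 -.1953 .083
python3 - <<'E'
from h import *
a=vision.camera("scene")[:,:,::-1][215:325,185:320];b=vision.camera("top")[:,:,::-1][195:260,340:430]
f=lambda i,k:cv2.resize(i,None,fx=k,fy=k,interpolation=cv2.INTER_CUBIC)
A=f(a,3.3);B=f(b,3.8);h=max(A.shape[0],B.shape[0]);p=lambda i:cv2.copyMakeBorder(i,0,h-i.shape[0],0,0,cv2.BORDER_CONSTANT)
cv2.imwrite("pics/c4.png",np.hstack([p(A),p(B)]))
E
```

```text
time: 8.05
ee_pos: [0.574, -0.1961, 0.0831]
eef_rot: [0.975, 0.222, -0.0, -0.0]
ft_force: [-1.1, 1.5, 1.3]
width: 0.0618
grip_force: 25.0
time: 9.3
ee_pos: [0.5743, -0.195, 0.0831]
eef_rot: [0.977, -0.213, 0.0, -0.001]
ft_force: [-0.6, 3.8, 1.6]
width: 0.0616
grip_force: 25.0
t 9.3 pos [ 0.5743 -0.195   0.0831] alpha -24.64 w 0.0616 F [-0.6  3.8  1.6] T [ 1.99 -0.24  0.49] grip 25.001298487186432 j [ 0.43  0.41 -0.22  1.66  0.1   1.08 -1.82]
units to go [0.006 0.007 0.003]
time: 10.8
ee_pos: [0.4328, -0.2104, 0.2332]
eef_rot: [0.975, 0.222, 0.0, 0.0]
ft_force: [0.1, -0.6, 1.2]
width: 0.0867
grip_force: 0.0
t 10.8 pos [ 0.4328 -0.2104  0.2332] alpha 25.65 w 0.0867 F [ 0.1 -0.6  1.2] T [ 0.01  0.08 -0.05] grip 0.0 j [ 0.66  0.02 -0.31  1.8   0.01  1.32 -0.77]
units to go [4.472 1.587 5.009]
```

View pics/c4.png

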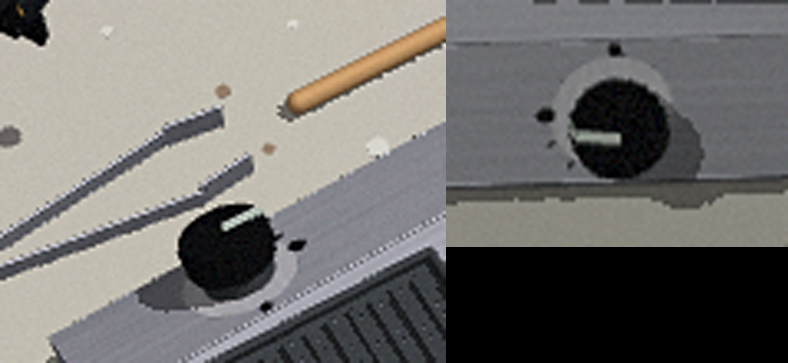

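The wheel turned as intended: its pointer now points left at about 90° (top crop tip 572,135), and tongs and spatula are unmoved. About 85–90° remains. The strokes slip somewhat, so I'll grip harder.

```bash
python3 -m crank '[[[0.9,0.32,0],0],[[0.9,0.32,0],0],[[0.9,0.32,0],0],[[0.9,0.32,0],0],[[0.87,0.31,0],0],[[0,0,0.9],0],[[0,0,0.9],0],[[0,0,0.9],0],[[0,0,0.9],0],[[0,0,0.9],0],[[0,0,0.5],0],[[0,0,0],0]]' 1; python3 go.py .5744 -.1953 .083
python3 -m crank '[[[0,0,0],0],[[0,0,0],0],[[0,0,0],0],[[0,0,0],0],[[0,0,0],0],[[0,0,0],0]]' 0 40; python3 -m crank '[[[0,0,0],0.6],[[0,0,0],0.6],[[0,0,0],0.6],[[0,0,0],0.6],[[0,0,0],0.6],[[0,0,0],0.6],[[0,0,0],0.6],[[0,0,0],0.6],[[0,0,0],0.6],[[0,0,0],0.6],[[0,0,0],0.6],[[0,0,0],0]]'; python3 go.py .5744 -.1953 .083
python3 -m crank '[[[0,0,0],0],[[0,0,0],0],[[0,0,0],0],[[0,0,0],-0.9],[[0,0,0],-0.9],[[0,0,0],-0.9],[[0,0,0],-0.9],[[0,0,0],-0.9],[[0,0,0],-0.9],[[0,0,0],-0.9],[[0,0,0],-0.3],[[0,0,0],0]]' 1; python3 go.py .5744 -.1953 .083
```

```text
time: 12.4
ee_pos: [0.5752, -0.1944, 0.0824]
eef_rot: [0.975, 0.222, -0.0, -0.0]
ft_force: [-0.1, -0.4, 0.9]
width: 0.0873
grip_force: 0.0
t 12.4 pos [ 0.5752 -0.1944  0.0824] alpha 25.66 w 0.0873 F [-0.1 -0.4  0.9] T [-0.04 -0.01 -0.01] grip 0.0 j [ 0.52  0.43 -0.34  1.65  0.16  1.09 -0.98]
units to go [-0.037  0.017 -0.02 ]
time: 13.15
ee_pos: [0.5757, -0.1951, 0.0835]
eef_rot: [0.975, 0.222, 0.0, 0.0]
ft_force: [1.3, -1.9, 3.0]
width: 0.0616
grip_force: 40.0
time: 14.65
ee_pos: [0.5759, -0.1951, 0.0833]
eef_rot: [0.972, -0.235, 0.001, 0.0]
ft_force: [2.8, -5.1, 1.3]
width: 0.0609
grip_force: 40.0
t 14.65 pos [ 0.5759 -0.1951  0.0833] alpha -27.2 w 0.0609 F [ 2.8 -5.1  1.3] T [ 0.34 -1.13  0.69] grip 40.00070929527283 j [ 0.4   0.41 -0.18  1.66  0.08  1.08 -1.85]
units to go [-0.041  0.029  0.009]
time: 16.15
ee_pos: [0.5752, -0.1943, 0.0829]
eef_rot: [0.975, 0.222, -0.0, -0.0]
ft_force: [-0.4, 0.0, -0.2]
width: 0.0869
grip_force: 0.0
t 16.15 pos [ 0.5752 -0.1943  0.0829] alpha 25.64 w 0.0869 F [-0.4  0.  -0.2] T [-0.07  0.01  0.03] grip 0.0 j [ 0.52  0.43 -0.34  1.65  0.16  1.09 -0.98]
units to go [-0.038  0.018 -0.003]
```

```bash
python3 -m crank '[[[0,0,0],0],[[0,0,0],0],[[0,0,0],0],[[0,0,0],0],[[0,0,0],0],[[0,0,0],0]]' 0 40 >/dev/null; python3 -m crank '[[[0,0,0],0.6],[[0,0,0],0.6],[[0,0,0],0.6],[[0,0,0],0.6],[[0,0,0],0.6],[[0,0,0],0.6],[[0,0,0],0]]'>/dev/null; python3 go.py .5744 -.1953 .083
python3 -m crank '[[[0,0,0],0.6],[[0,0,0],0.6],[[0,0,0],0]]'>/dev/null; python3 go.py .5744 -.1953 .083
python3 -m crank '[[[0,0,0],0.6],[[0,0,0],0.6],[[0,0,0],0.6],[[0,0,0],0]]'>/dev/null; python3 go.py .5744 -.1953 .083
python3 -m crank '[[[0,0,0],0],[[0,0,0],0],[[0,0,0],0],[[0,0,-1],-0.9],[[0,0,-1],-0.9],[[0,0,-1],-0.9],[[0,-1,-1],-0.9],[[-1,0,-1],-0.9],[[-1,0,0],-0.9],[[-1,0,0],-0.9],[[-1,0,0],-0.3],[[-1,0,0],0]]' 1
python3 - <<'E'
from h import *
a=vision.camera("scene")[:,:,::-1][215:325,185:320];b=vision.camera("top")[:,:,::-1][195:260,340:430]
f=lambda i,k:cv2.resize(i,None,fx=k,fy=k,interpolation=cv2.INTER_CUBIC)
A=f(a,3.3);B=f(b,3.8);h=max(A.shape[0],B.shape[0]);p=lambda i:cv2.copyMakeBorder(i,0,h-i.shape[0],0,0,cv2.BORDER_CONSTANT)
cv2.imwrite("pics/c5.png",np.hstack([p(A),p(B)]))
E
```

```text
t 17.775 pos [ 0.5759 -0.1947  0.0828] alpha -3.18 w 0.0594 F [ 4.1 -4.4 -3.9] T [ 0.26 -1.26  0.57] grip 39.81170120299794 j [ 0.45  0.42 -0.25  1.66  0.11  1.08 -1.46]
units to go [-0.048  0.023 -0.006]
t 18.15 pos [ 0.5757 -0.194   0.0833] alpha -12.66 w 0.0593 F [ 0.7 -2.2  1.5] T [ 1.52 -0.56  0.93] grip 39.994307113811374 j [ 0.43  0.42 -0.22  1.66  0.1   1.08 -1.61]
units to go [-0.032  0.052  0.009]
t 18.65 pos [ 0.5761 -0.1949  0.0838] alpha -27.01 w 0.0607 F [ 0.8 -3.7  4.9] T [ 1.06 -1.1   0.97] grip 39.99120576074347 j [ 0.4   0.41 -0.18  1.66  0.08  1.08 -1.85]
units to go [-0.043  0.038  0.026]
time: 20.15
ee_pos: [0.4341, -0.2032, 0.2329]
eef_rot: [0.975, 0.223, -0.0, -0.0]
ft_force: [0.2, 0.2, -0.1]
width: 0.0868
grip_force: 0.0
```

View pics/c5.png

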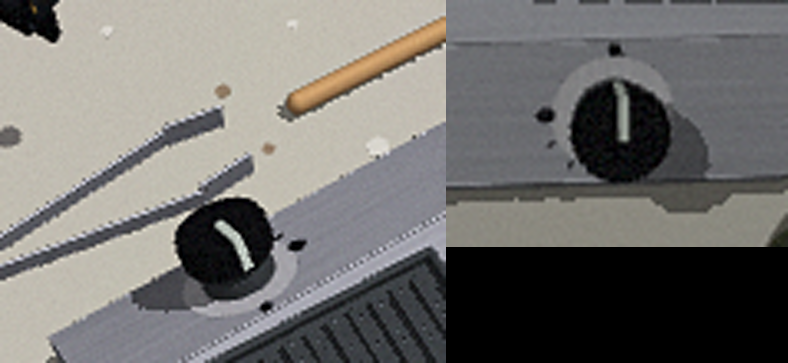

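The pointer is at the off dot (top crop tip 616,82) and the wheel looks raised. I'll check the lift, the angle and the other wheel numerically.

Run:
```python
from h import *
C=np.array([.58768,-.19501,.06897]);R=frame(np.radians(1.26))
im={n:vision.camera(n)[:,:,::-1] for n in("scene","top")}
for n,(x0,y0,x1,y1) in [("top",(360,208,412,255)),("scene",(232,262,282,312))]:
    m=(im[n][y0:y1,x0:x1].max(2)<45).astype(np.uint8);k,_=cv2.findContours(m,cv2.RETR_EXTERNAL,cv2.CHAIN_APPROX_NONE);print(n,np.array(cv2.boundingRect(max(k,key=cv2.contourArea)))+[x0,y0,0,0])
    for dz in(0,.006):
        P=np.array([proj(n,C+R@[.03*np.cos(u),.03*np.sin(u),h+dz]) for u in np.linspace(0,6.28,72) for h in(.0135,.0395)]);print(dz,P.min(0).round(1),(P.max(0)-P.min(0)).round(1))
    print("tip pred",[proj(n,C+R@[.03*np.cos(a),.03*np.sin(a),.0455]).round(1) for a in np.radians([-10,0,10])])
for n in im:
    d=cv2.absdiff(im[n],cv2.imread(f"pics/{n}0.png")).max(2); k,_,s,_=cv2.connectedComponentsWithStats((d>60).astype(np.uint8)); print(n,[list(v) for v in s[1:] if v[4]>25])
```

```text
top [373 216  26  28]
0 [372.  215.1] [26.4 26.8]
0.006 [372.3 216. ] [26.5 27. ]
tip pred [array([389.1, 220.2]), array([387. , 220.1]), array([384.8, 220.4])]
scene [238 275  32  31]
0 [238.2 276.1] [30.2 26.8]
0.006 [237.3 273.9] [30.3 26.8]
tip pred [array([253.6, 289.2]), array([255.8, 288.1]), array([257.9, 286.9])]
scene [[np.int32(5), np.int32(0), np.int32(26), np.int32(25), np.int32(157)], [np.int32(137), np.int32(0), np.int32(58), np.int32(116), np.int32(3459)], [np.int32(188), np.int32(14), np.int32(23), np.int32(72), np.int32(631)], [np.int32(231), np.int32(19), np.int32(9), np.int32(12), np.int32(47)], [np.int32(217), np.int32(29), np.int32(17), np.int32(33), np.int32(193)], [np.int32(235), np.int32(31), np.int32(15), np.int32(57), np.int32(322)], [np.int32(221), np.int32(46), np.int32(5), np.int32(13), np.int32(41)], [np.int32(0), np.int32(117), np.int32(180), np.int32(218), np.int32(13113)], [np.int32(148), np.int32(130), np.int32(101), np.int32(98), np.int32(3881)], [np.int32(69), np.int32(159), np.int32(75), np.int32(24), np.int32(498)], [np.int32(238), np.int32(275)
[... 389 characters left out ...]
, np.int32(7), np.int32(28)], [np.int32(458), np.int32(266), np.int32(46), np.int32(195), np.int32(400)], [np.int32(360), np.int32(272), np.int32(48), np.int32(56), np.int32(1554)], [np.int32(419), np.int32(282), np.int32(21), np.int32(58), np.int32(100)], [np.int32(407), np.int32(284), np.int32(19), np.int32(22), np.int32(220)], [np.int32(440), np.int32(286), np.int32(6), np.int32(22), np.int32(48)], [np.int32(556), np.int32(356), np.int32(84), np.int32(81), np.int32(4142)], [np.int32(410), np.int32(456), np.int32(8), np.int32(8), np.int32(39)], [np.int32(265), np.int32(467), np.int32(9), np.int32(13), np.int32(47)], [np.int32(625), np.int32(467), np.int32(15), np.int32(13), np.int32(102)]]
```

The scene outline shifted by (−1,−2) px, against a predicted (−0.9,−2.2) px for the 6 mm lift. So the wheel is up and locked. The left wheel, pot, griddle and bystanders show no change, and the arm is clear.

```bash
python3 -c "from bench import r; print(r.close_job())"
```

```text
the job is handed in; nothing more can be done
None
```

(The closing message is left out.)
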